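# Draw the feeler gauge from its sloping pocket and hold it level over the brake gap

## Robot

A 6-joint arm with a two-finger parallel gripper is mounted at the origin on the work surface. World frame = base frame: x ahead of the robot, y to its left, z up, the work surface at z = 0. Lengths are in m, angles in rad, forces in N, time in s.
With the tool pointing down it reaches from about 0.3 to 0.85 m from the base axis. Payload 4.2 kg.
Tool frame: the origin (TCP) lies at the very end of the fingers, on their centre line; the grasp point (between the pads) lies ctrl.grip_point_offset behind it (ctrl.grip_point_offset is the distance from the TCP to the grasp point, in m); z points along the fingers, y is the direction in which the jaws open and shut (so a half turn about z gives the same grasp; the last joint's range is limited). The gripper opens to 91 mm and grips with 3 to 60 N. Pads are 32 mm wide; open, the fingers measure 118 mm over their backs; the gripper's body (76 mm by 178 mm) begins 60 mm behind the grasp point.
Start: joints at [-1.258, 0.32, 1.565, -0, 1.257, -0.02], TCP at [0.188, -0.543, 0.193] pointing down, gripper open.
Joint ranges: [-3.11, 3.11], [-0.84, 2.01], [0.21, 2.61], [-1.34, 4.49], [0.05, 2.63], [-2.56, 2.56]. Speed limits (rad/s): [2.57, 2.57, 3.14, 3.14, 3.14, 3.14].

## Interface

Orientations are given as a rotation vector (axis times angle).
In Python, from workcell import ctrl, grab_frame, camera_info, spotter gives the robot as it stands.
- The arm moves only by the shell command python3 -m crank 'ROWS' [FORCE]. ROWS is JSON, a list of rows, each a list of 3 entries, a list of its own where there are three numbers: the turn, a rotation vector about the tool's x, y, z in rad, then the shift along the tool's x, y, z in m, then the closure, from -1 (fully open) to 1 (shut). A call has 1 to 8 rows; each row is the pose to reach, as a shift and turn from the pose measured when the call began, along the tool's axes at that moment; what a row does not reach only later rows make up. A row lasts 1/10 s, in which the tool goes at most 50 mm and 8.59 degrees, less where a joint would pass 70% of its speed; a pose out of reach is approached as far as the arm can. A call with a gripper value outside its range is refused whole. The fingers move at their own pace and stop on an object; FORCE is the grip in N (left out, the last holds). Time passes only in rows, so rows that repeat a pose let the fingers close. It gives the time, the measured TCP pose, the force and the opening at its end, in the units of the state.
- ctrl.state(): the state, without advancing time (a new reading comes with each control period).
- grab_frame(name): name is "scene" or "top" or "wrist"; returns (picture, depth): 384x512x3 uint8, red, green, blue; 384x512 float32, m along the optical axis (not along the pixel's ray), 0 where there is no reading.
- camera_info(name): a dict with "fx", "fy", "cx", "cy" (pixels), "k1" (the pictures are not rectified: a ray, as slopes to the right and down, at radius r is drawn at 1 + k1 r^2 times it, then the intrinsics apply), "cam_to_world" (4x4, takes a point from camera to world coordinates). Camera axes: x right, y up, looking along -z (the intrinsics and any distortion apply to the point x, -y, -z); pixel columns grow to the right and rows downward; lengths in m; the calibration is good to about 2 mm. A picture is of the moment at which its call begins: read the wrist's pose just before it. camera_info takes no time and is no camera call; for the wrist camera it gives the pose at the moment of the call.
- ctrl.hand_in(): hands the job in, once; it reports no verdict.
Trained networks look in the newest picture that a camera, given by its name, has taken for a name from the list of things; names that differ only in an ending like _2 or _b are one class to them, and where a whole thing is asked for, a point or a joint stands for the part that bears it (a point fixed in the world has none). Each returns a list of dicts, best first, with "score" (0 to 1); they miss things now and then, are a little off and sometimes report something else, mostly with a low value. They report only what shows in the picture. A call takes as long as a camera call. They do not tell look-alikes from the thing itself.
- spotter.recognise(camera, thing): "uv" ([column, row] in pixels, amid what is visible of it).
- spotter.tip_of(camera, thing): "uv" ([column, row] in pixels: a listed point, or the origin of a listed thing).
The state is a dict: "t": time; "joints": joint angles; "qd": joint speeds; "joint_torque": joint torques, N m; "ee_pos": TCP position; "tool_rot": TCP orientation; "contact_force": force on the tool from outside, world axes, zero at the start; "wrist_torque": the same for the moment, N m; "finger_gap": opening from 0.0 (shut) to 1.0 (fully open).
Only numpy, scipy, OpenCV 4.12 (cv2) and the standard library are available. Lean on these libraries where they do the work, as an engineer would, in place of code of your own. Each camera call takes 0.05 s, during which the arm holds its last target. There are 200 camera calls.

## Task

Take the brass feeler gauge by its case with a light grip, draw it gently straight out of its sloping pocket and turn it level, still on edge (flat faces upright). Finish holding it, gripped and steady, with the middle of its blades right above the gap between brake pad and tyre, in line with the gap and about 6 cm above the tyre's top. Do not knock it on the mount, leave the footrest plate, torque wrench and jar where they are, and do not let go at the end.

Things in the scene. Friction and masses are not known exactly. Their poses are not given: they have to be found in the camera images.
- gauge: Brass feeler gauge, 150 g. Origin mid-case; x along its length from blades to case, y through the thickness, z across the width. Case to grip across y: 75 mm long, 14 thick (y), 18 wide (z). Blades: x -115 to -37.5 mm, 4 thick, 18 wide. Starts on edge in the pocket, blades down: x 48 to 50 deg above level, y level. Finger forces on it (both pads added) must stay under 90 N: grip with 20-25 N.
- gauge_blade (a point): Middle of the gauge's blades, x = -76 mm in the gauge's frame (y and z 0).
- gauge_tip (a point): Tip of the gauge's blades, x = -115 mm in the gauge's frame (y and z 0).
- holder: Fixed stand: dark wood base 120 x 75 x 12 mm with a grey plastic pocket (23 mm thick, 34 wide, 62 deep) sloping 50 deg above level, its mouth up and towards the stand's +x, away from the robot. Origin centre of underside, z up. The seated gauge has its origin at about x 44, y 0, z 119 mm here, its y along the stand's y; case and 15 mm of blade stand free in the air above the mouth.
- pocket_mouth (a point): Centre of the pocket's mouth, x 10, y 0, z 79.5 mm in the stand's frame. 62 mm of blade are inside, with 1.5 mm play at each flat face and over the upper edge, so it sags by 1 or 2 deg: draw the gauge at least 70 mm along its own +x before turning it, pressing on the stand with less than 30 N.
- mount: Fixed brake mount, base plate 180 (x) x 190 (y) x 10 mm; origin centre of underside, z up. Curved tyre section 35 mm thick along x on the +y side, top at z 67.5; grey rubber pad 45 mm long faces it from -y, top z 64. Post at y -62, top z 64; its lever ends at x -70, y -86, highest point z 102. All else is below z 68.
- gap (a point): Centre of the gap between pad and tyre at the height of the tyre's top: x 0, y 0, z 67.5 mm in the mount's frame. The gap is 16 mm wide (along the mount's y) and runs along the mount's x.
- footrest: Bystander: black plastic footrest plate 130 x 160 mm, 10 mm thick, with a 24 mm high lip on its +x edge, lying flat. Origin centre of underside.
- wrench: Bystander: chrome torque wrench with dark handle, 262 mm long along its x, up to 35 mm high, lying down. Origin at table height near the middle of its length.
- jar: Bystander: closed jar, 60 mm across, 60 mm high. Origin centre of underside.
There are look-alikes about, which are no part of the job. Of the things that look like the holder, take the one that is nearest to the robot's base at the start.

How it is judged:
By the outcome, as a careful person would: the job done as asked, in the order asked, and still so for the second after the job is handed in, while the arm keeps its last pose, push and grip.
It also fails if it takes over 42 s, if anything falls off the work surface, if the arm or the gripper's body presses on something with over 40 N, if the wrist force passes 120 N, or if a joint passes its speed limit or range.

## Working session

There is one attempt and no reset: what is moved stays moved. The work goes in short steps, Python scripts to look and compute and a shell command to move; the robot and the scene stay as the last step left them, time stands still between calls to the robot, and variables do not carry over. Pictures are saved under pics/ and viewed, about 8 in all and at most 12, crops included, and the job is handed in when it is done.

```bash
ls; mkdir -p pics; cat > h.py <<'E'
import numpy as np, cv2
from scipy.spatial.transform import Rotation as R
from workcell import ctrl, grab_frame, camera_info, spotter
def ray(ci,u,v):
    K=np.array([[ci['fx'],0,ci['cx']],[0,ci['fy'],ci['cy']],[0,0,1.]])
    # k1 convention: distorted = (1+k1 r^2)*undistorted
    p=cv2.undistortPoints(np.array([[[u,v]]],float),K,np.array([ci['k1'],0,0,0,0.]))[0,0]
    return p
def p3(ci,dep,u,v,d=None):
    x,y=ray(ci,u,v)
    if d is None:
        w=dep[max(0,int(v)-1):int(v)+2,max(0,int(u)-1):int(u)+2]; w=w[w>0]
        d=np.median(w) if len(w) else np.nan
    return (np.array(ci['cam_to_world'])@np.array([x*d,-y*d,-d,1]))[:3]
def proj(ci,P):
    q=np.linalg.inv(ci['cam_to_world'])@np.append(P,1); x,y=q[0]/-q[2],-q[1]/-q[2]
    s=1+ci['k1']*(x*x+y*y); return np.array([ci['fx']*x*s+ci['cx'],ci['fy']*y*s+ci['cy']])
def save(n,img,sc=1): cv2.imwrite('pics/'+n,cv2.resize(img[...,::-1],None,fx=sc,fy=sc,interpolation=cv2.INTER_CUBIC))
E
python3 - <<'E'
from h import *
print(ctrl.state(), ctrl.grip_point_offset)
ims=[]
for c in ['top','scene']:
    im,d=grab_frame(c); ci=camera_info(c); np.savez(f'{c}0.npz',im=im,d=d); ims.append(im)
    for t in ['gauge','holder','mount','footrest','wrench','jar']:
        print(c,t,[(np.round(r['uv']).tolist(),round(r['score'],2),np.round(p3(ci,d,*r['uv']),3).tolist()) for r in spotter.recognise(c,t)[:5]])
    for t in ['gauge_blade','gauge','pocket_mouth','gap','mount','holder']:
        print(c,'tip',t,[(np.round(r['uv']).tolist(),round(r['score'],2),np.round(p3(ci,d,*r['uv']),3).tolist()) for r in spotter.tip_of(c,t)[:4]])
save('both.png',np.vstack(ims),0.78)
save('top.png',ims[0],1.5);save('scene.png',ims[1],1.5)
E
```

```text
pics
{'t': 0.0, 'joints': array([-1.25803303e+00,  3.20318241e-01,  1.56565334e+00, -3.57983757e-06,
        1.25740685e+00, -1.99925103e-02]), 'qd': array([ 0.00016115, -0.00112171, -0.00099347, -0.00066923,  0.00074913,
       -0.00140586]), 'joint_torque': array([ 6.78949164e-04, -4.12466526e+01, -2.31972206e+01,  7.26490351e-02,
        4.56435210e-02, -1.42860031e-04]), 'ee_pos': array([ 0.18766249, -0.54294953,  0.19261516]), 'tool_rot': array([-3.09646859e+00, -5.19992658e-01,  4.14217628e-04]), 'contact_force': array([ 0.14734145,  0.18609093, -0.3101471 ]), 'wrist_torque': array([-0.06073857,  0.07060113,  0.02002817]), 'finger_gap': 1.0019861644115717} 0.0188
top gauge [([273.0, 176.0], 0.57, [0.597, -0.177, 0.136])]
top holder [([297.0, 150.0], 0.94, [0.709, -0.268, 0.078]), ([383.0, 250.0], 0.79, [0.347, -0.595, 0.045]), ([270.0, 192.0], 0.68, [0.544, -0.167, 0.086])]
top mount [([174.0, 193.0], 0.75, [0.532, 0.189, 0.068])]
top footrest [([346.0, 201.0], 0.78, [0.528, -0.468, 0.015])]
top wrench [([228.0, 135.0], 0.56, [0.773, -0.001, 0.02])]
top jar [([114.0, 181.0], 0.
[... 1003 characters left out ...]
3])]
scene jar []
scene tip gauge_blade [([236.0, 212.0], 0.54, [0.574, -0.165, 0.025])]
scene tip gauge [([234.0, 197.0], 0.52, [0.619, -0.177, 0.133])]
scene tip pocket_mouth [([232.0, 197.0], 0.89, [0.558, -0.172, 0.082]), ([210.0, 237.0], 0.88, [0.665, -0.282, 0.012]), ([109.0, 188.0], 0.88, [0.36, -0.601, 0.079]), ([328.0, 190.0], 0.18, [0.535, 0.219, 0.008])]
scene tip gap [([330.0, 181.0], 0.85, [0.546, 0.218, 0.058])]
scene tip mount [([328.0, 192.0], 0.92, [0.544, 0.216, 0.005])]
scene tip holder [([236.0, 214.0], 0.79, [0.574, -0.166, 0.013]), ([217.0, 248.0], 0.75, [0.721, -0.269, 0.01]), ([114.0, 204.0], 0.71, [0.378, -0.598, 0.008]), ([326.0, 182.0], 0.65, [0.524, 0.213, 0.04])]
```

View pics/top.png

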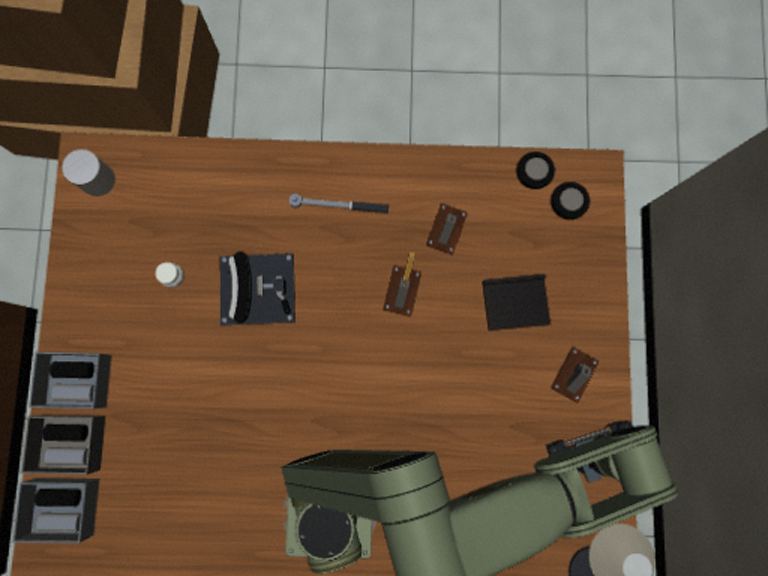

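View pics/scene.png

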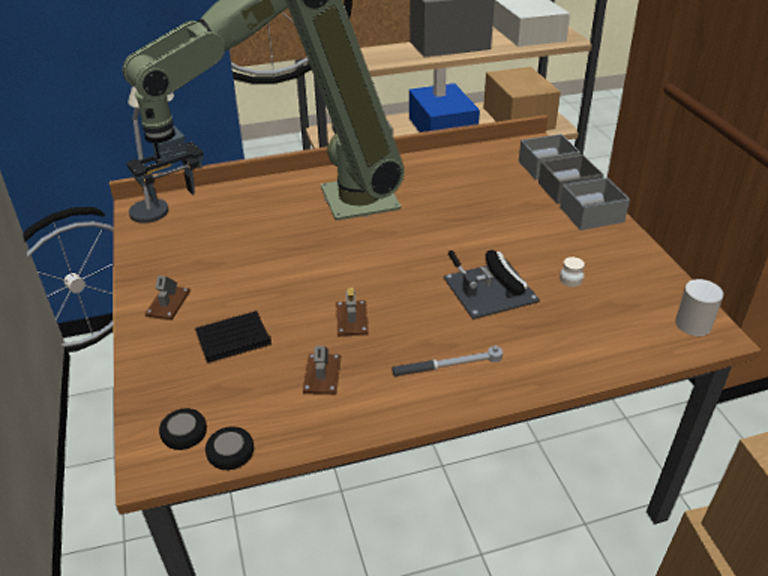

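Top view: three holders at (402,290), (447,228) and (575,374) in the 1.5x picture. Their distances from the base are about 0.57, 0.76 and 0.69 m. The first one is nearest and holds the brass gauge, so that is the one meant. The mount is at (257,288) with the tyre to the left (+y).

```bash
cat >> h.py <<'E'
def tool(): 
    s=ctrl.state(); return s['ee_pos'],R.from_rotvec(s['tool_rot'])
def rel(pos,Rt):
    p,r=tool(); sh=r.inv().apply(np.array(pos)-p); tu=(r.inv()*Rt).as_rotvec()
    print('turn',np.round(tu,3).tolist(),'shift',np.round(sh,4).tolist(),'deg',np.degrees(np.linalg.norm(tu)).round(1),'mm',1e3*np.linalg.norm(sh).round(4))
def toolR(yaw,tilt,flip=1):
    # tool z = out by tilt from vertical-down toward yaw; tool y level
    z=np.array([np.sin(tilt)*np.cos(yaw),np.sin(tilt)*np.sin(yaw),-np.cos(tilt)])
    y=flip*np.array([-np.sin(yaw),np.cos(yaw),0]); return R.from_matrix(np.c_[np.cross(y,z),y,z])
def info(): 
    s=ctrl.state(); print('t',round(s['t'],2),'p',np.round(s['ee_pos'],4),'j',np.round(s['joints'],3),'F',np.round(s['contact_force'],1),'gap',round(s['finger_gap'],3)); print(np.round(R.from_rotvec(s['tool_rot']).as_matrix(),3))
E
python3 - <<'E'
from h import *
p,r=tool(); C=np.array(camera_info('wrist')['cam_to_world']); print(r.as_matrix().round(3)); print('cam in tool',r.inv().apply(C[:3,3]-p).round(3),(r.as_matrix().T@C[:3,:3]).round(2))
z=np.load('top0.npz');im,d=z['im'],z['d'];ci=camera_info('top')
# brass pixels
hsv=cv2.cvtColor(im,cv2.COLOR_RGB2HSV)
sub=np.zeros(im.shape[:2],bool);sub[160:200,255:290]=1
m=sub&(hsv[...,1]>120)&(hsv[...,2]>110)&(hsv[...,0]>15)&(hsv[...,0]<32)
P=np.array([p3(ci,d,u,v) for v,u in np.argwhere(m)]);P=P[P[:,2]>.06];print(len(P))
c=P.mean(0);print(c.round(3),np.linalg.svd(P-c)[2][0].round(3),P.min(0).round(3),P.max(0).round(3))
# holder base wood / mount plate orientation by depth mask
def above(sl,lo,hi):
    Q=[];uv=[]
    for v in range(*sl[0]):
        for u in range(*sl[1]):
            q=p3(ci,d,u,v,d[v,u])
            if lo<q[2]<hi: Q.append(q)
    return np.array(Q)
for n,sl,hi in [('holder',((170,215),(250,285)),.022),('mount',((160,225),(140,202)),.03)]:
    Q=above(sl,.006,hi);b=cv2.minAreaRect((Q[:,:2]*1000).astype(np.float32));print(n,len(Q),b)
Q=above(((160,225),(140,202)),.055,.075);print('mount high',len(Q));print(Q.mean(0).round(3))
Rt=toolR(np.radians(-15),np.radians(30),-1 if r.as_matrix()[1,1]<0 else 1)
rel([0.5,-0.14,.30],Rt)
E
```

```text
[[ 0.945  0.327  0.   ]
 [ 0.327 -0.945 -0.   ]
 [-0.     0.    -1.   ]]
cam in tool [ 0.074  0.001 -0.191] [[ 0.    0.96  0.26]
 [ 1.   -0.   -0.  ]
 [ 0.    0.26 -0.96]]
65
[ 0.594 -0.174  0.129] [-0.666  0.143 -0.732] [ 0.565 -0.185  0.081] [ 0.624 -0.164  0.154]
holder 551 ((555.8328247070312, -161.93167114257812), (173.0950469970703, 132.8766326904297), 1.6543309688568115)
mount 1592 ((544.2791748046875, 212.31588745117188), (252.71446228027344, 236.8502960205078), 2.599219799041748)
mount high 701
[0.54  0.223 0.064]
turn [-0.156, 0.508, 0.581] shift [0.4268, -0.2793, -0.1066] deg 45.1 mm 521.1
```

```bash
python3 -m crank '[[[0,0,0],[0.04,-0.03,-0.08],-1],[[-0.03,0.1,0.116],[0.09,-0.06,-0.106],-1],[[-0.05,0.17,0.19],[0.13,-0.085,-0.106],-1],[[-0.08,0.25,0.29],[0.17,-0.11,-0.106],-1],[[-0.1,0.34,0.39],[0.21,-0.14,-0.106],-1],[[-0.13,0.42,0.48],[0.25,-0.165,-0.106],-1],[[-0.156,0.508,0.581],[0.29,-0.19,-0.106],-1],[[-0.156,0.508,0.581],[0.33,-0.215,-0.106],-1]]' 22
python3 - <<'E'
from h import *
info(); rel([0.505,-.155,.21],toolR(np.radians(-12.5),np.radians(41),-1))
E
```

```text
t: 2.1
ee_pos: [0.4072, -0.2545, 0.2978]
tool_rot: [2.945, -0.395, 0.789]
contact_force: [0.5, -0.6, -0.2]
finger_gap: 0.998
t 2.1 p [ 0.4072 -0.2545  0.2978] j [-0.761 -0.146  1.947  0.31   0.896  0.937] F [ 0.5 -0.6 -0.2] gap 0.998
[[ 0.835 -0.263  0.482]
 [-0.229 -0.965 -0.13 ]
 [ 0.5   -0.002 -0.866]]
turn [0.027, 0.192, -0.04] shift [0.015, -0.1216, 0.1103] deg 11.4 mm 164.8
```

```bash
python3 -m crank '[[[0,0.05,0],[0.005,-0.04,0.02],-1],[[0.02,0.12,-0.02],[0.01,-0.08,0.05],-1],[[0.027,0.192,-0.04],[0.015,-0.11,0.08],-1],[[0.027,0.192,-0.04],[0.015,-0.1216,0.11],-1],[[0.027,0.192,-0.04],[0.015,-0.1216,0.11],-1],[[0.027,0.192,-0.04],[0.015,-0.1216,0.11],-1]]'
python3 - <<'E'
from h import *
info(); ci=camera_info('wrist'); im,d=grab_frame('wrist'); np.savez('w1.npz',im=im,d=d,C=ci['cam_to_world']); save('w1.png',im,1.4)
for t in ['gauge','gauge_blade','gauge_tip','pocket_mouth','holder']:
    print(t,[(np.round(r['uv']).tolist(),round(r['score'],2),np.round(p3(ci,d,*r['uv']),3).tolist()) for r in spotter.tip_of('wrist',t)[:3]])
E
```

```text
t: 2.7
ee_pos: [0.5052, -0.1549, 0.2106]
tool_rot: [2.857, -0.312, 1.068]
contact_force: [0.6, -0.1, 0.2]
finger_gap: 1.002
t 2.7 p [ 0.5052 -0.1549  0.2106] j [-0.4   -0.064  2.22   0.412  0.302  1.037] F [ 0.6 -0.1  0.2] gap 1.002
[[ 0.737 -0.216  0.64 ]
 [-0.163 -0.976 -0.141]
 [ 0.656 -0.    -0.755]]
gauge [([105.0, 140.0], 0.45, [0.764, 0.016, 0.009])]
gauge_blade []
gauge_tip []
pocket_mouth [([315.0, 90.0], 0.94, [0.8, -0.318, -0.002]), ([256.0, 223.0], 0.73, [0.565, -0.168, 0.072])]
holder [([308.0, 131.0], 0.58, [0.686, -0.265, 0.05])]
```

View pics/w1.png

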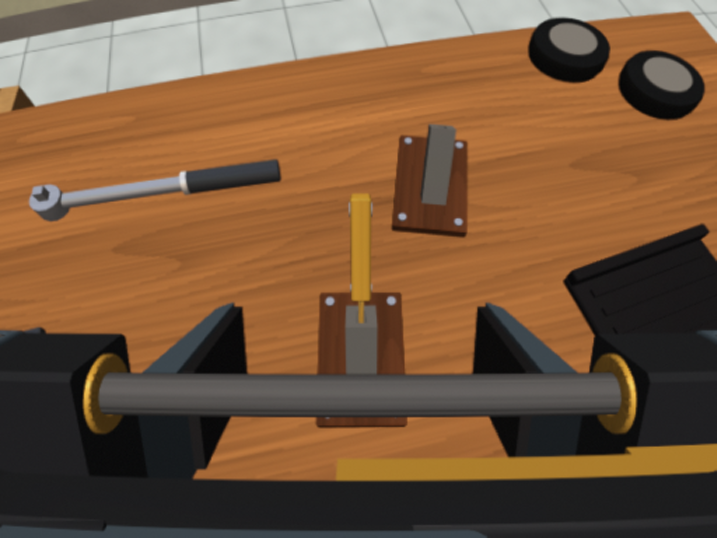

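The wrist picture shows the brass case upright at (360,195)–(361,300), centred between the fingers, with its blades going into the pocket at (360,320). I'll fit its line from depth.

```bash
cat > fit.py <<'E'
from h import *
def fit(im,d,ci,box,zmin):
    hsv=cv2.cvtColor(im,cv2.COLOR_RGB2HSV);sub=np.zeros(im.shape[:2],bool);sub[box[0]:box[1],box[2]:box[3]]=1
    m=sub&(hsv[...,1]>130)&(hsv[...,2]>120)&(hsv[...,0]>17)&(hsv[...,0]<32)
    P=np.array([p3(ci,d,u,v,d[v,u]) for v,u in np.argwhere(m)]);P=P[P[:,2]>zmin]
    return P,m
if __name__=='__main__':
    z=np.load('w1.npz');ci=camera_info('wrist');ci=dict(ci);ci['cam_to_world']=z['C']
    P,m=fit(z['im'],z['d'],ci,(130,220,240,275),.07)
    c=np.median(P,0);
    for _ in range(3):
        a=np.linalg.svd(P-P.mean(0),full_matrices=False)[2][0]; a*=np.sign(a[2]); e=P-P.mean(0); s=np.linalg.norm(e-np.outer(e@a,a),axis=1); P=P[s<.012]
    e=(P-P.mean(0))@a
    print(len(P),P.mean(0).round(4),a.round(3),'yaw',np.degrees(np.arctan2(a[1],a[0])).round(1),'el',np.degrees(np.arcsin(a[2])).round(1),'ext',(np.percentile(e,[0.5,99.5])*1e3).round(1))
    for t in np.arange(-50,55,10):
        q=P[abs(e-t/1e3)<.005]
        if len(q): print(t,len(q),q.mean(0).round(4),(np.ptp(q@np.array([-a[1],a[0],0])/np.hypot(*a[:2]))*1e3).round(1))
    f=P.mean(0)+a*np.percentile(e,99.5); print('end',f.round(4))
E
python3 fit.py
```

```text
437 [ 0.5886 -0.1748  0.1258] [ 0.641 -0.141  0.754] yaw -12.4 el 49.0 ext [-16.3  16.3]
-20 14 [ 0.5786 -0.1715  0.1139] 7.8
-10 136 [ 0.5821 -0.1735  0.1183] 12.7
0 134 [ 0.5886 -0.1748  0.1258] 12.5
10 139 [ 0.5949 -0.1763  0.1333] 12.4
20 14 [ 0.5986 -0.1769  0.1377] 10.3
end [ 0.599  -0.1771  0.1381]
```

```bash
sed -i 's/for _ in range(3):/for w in (.1,.03,.01):/; s/P=P\[s<.012\]/P=P[s<w]/' fit.py; python3 fit.py; python3 - <<'E'
from fit import *
z=np.load('w1.npz');ci=dict(camera_info('wrist'));ci['cam_to_world']=z['C']
P,m=fit(z['im'],z['d'],ci,(130,220,240,275),-1)
for v in range(136,220,6): print(v,m[v].sum(),p3(ci,z['d'],257,v).round(4))
E
```

```text
1064 [ 0.5889 -0.1748  0.126 ] [ 0.666 -0.143  0.732] yaw -12.1 el 47.1 ext [-42.1  35.3]
-40 59 [ 0.5638 -0.1693  0.0977] 13.0
-30 127 [ 0.5691 -0.1706  0.1035] 13.0
-20 132 [ 0.5758 -0.1719  0.1112] 12.8
-10 136 [ 0.5824 -0.1736  0.1185] 12.7
0 135 [ 0.5888 -0.1747  0.126 ] 12.5
10 145 [ 0.5953 -0.1764  0.1336] 12.4
20 143 [ 0.6019 -0.1776  0.1411] 13.1
30 166 [ 0.6088 -0.179   0.1485] 13.0
40 21 [ 0.6159 -0.1805  0.1484] 11.3
end [ 0.6124 -0.1799  0.1518]
136 0 [ 0.7284 -0.2054 -0.0008]
142 15 [ 0.6119 -0.1795  0.1516]
148 14 [ 0.608  -0.1786  0.1478]
154 15 [ 0.6041 -0.1778  0.1437]
160 14 [ 0.6004 -0.177   0.1394]
166 14 [ 0.5966 -0.1761  0.135 ]
172 14 [ 0.5928 -0.1753  0.1305]
178 14 [ 0.5886 -0.1744  0.1266]
184 14 [ 0.585  -0.1736  0.1214]
190 14 [ 0.5809 -0.1727  0.1168]
196 14 [ 0.5766 -0.1717  0.1126]
202 13 [ 0.5726 -0.1709  0.1075]
208 14 [ 0.5683 -0.1699  0.1029]
214 12 [ 0.5643 -0.169   0.0974]
```

```bash
cat > g.py <<'E'
from h import *
import sys
O=np.array([.5947,-.1757,.1194]);yaw=np.radians(-12.4);el=np.radians(48.2)
Rt=toolR(yaw,el,-1);zt=Rt.as_matrix()[:,2]
back=float(sys.argv[1]); info(); rel(O+zt*(ctrl.grip_point_offset-back),Rt)
E
python3 g.py .06
```

```text
t 3.0 p [ 0.5049 -0.156   0.2116] j [-0.402 -0.065  2.22   0.413  0.302  1.037] F [-0.3 -0.1 -0.7] gap 1.004
[[ 0.735 -0.218  0.642]
 [-0.164 -0.976 -0.143]
 [ 0.658 -0.    -0.753]]
turn [0.002, 0.124, -0.003] shift [0.0035, -0.0002, 0.089] deg 7.1 mm 89.1
```

```bash
python3 -m crank '[[[0,0.04,0],[0.001,0,0.03],-1],[[0.002,0.08,-0.003],[0.0025,0,0.06],-1],[[0.002,0.124,-0.003],[0.0035,0,0.089],-1],[[0.002,0.124,-0.003],[0.0035,0,0.089],-1],[[0.002,0.124,-0.003],[0.0035,0,0.089],-1]]' >/dev/null
python3 g.py 0; python3 - <<'E'
from h import *
ci=camera_info('wrist'); im,d=grab_frame('wrist'); np.savez('w2.npz',im=im,d=d,C=ci['cam_to_world']);save('w2.png',im,1.2)
for v in range(60,330,15): print(v,im[v,257],p3(ci,d,257,v).round(4))
E
```

```text
t 3.5 p [ 0.5513 -0.1403  0.1782] j [-0.393  0.054  2.285  1.519  0.198 -0.071] F [-0.2 -0.1  0.5] gap 1.004
[[ 0.674 -0.164  0.72 ]
 [-0.149 -0.985 -0.086]
 [ 0.724 -0.049 -0.688]]
turn [-0.071, 0.032, -0.002] shift [-0.0075, 0.032, 0.0935] deg 4.5 mm 99.1
60 [194 199 194] [ 1.9939 -0.3369 -0.7517]
75 [155  96  50] [ 9.229e-01 -1.946e-01 -9.000e-04]
90 [169 107  56] [ 0.8864 -0.1885 -0.0012]
105 [171 108  57] [ 0.8519 -0.1828 -0.0009]
120 [179 113  60] [ 8.199e-01 -1.774e-01 -7.000e-04]
135 [162 101  53] [ 0.7905 -0.1725 -0.0009]
150 [157  98  51] [ 0.7626 -0.1679 -0.0008]
165 [148  93  49] [ 7.364e-01 -1.635e-01 -6.000e-04]
180 [153  96  50] [ 0.7124 -0.1595 -0.0012]
195 [139  86  46] [ 0.6891 -0.1556 -0.0011]
210 [160 100  52] [ 0.667  -0.1519 -0.0008]
225 [144  89  47] [ 0.6465 -0.1485 -0.0012]
240 [160 100  52] [ 0.6266 -0.1451 -0.0008]
255 [86 47 27] [ 0.6031 -0.1418  0.0109]
270 [78 76 73] [ 0.4926 -0.1364  0.2792]
285 [81 78 76] [ 0.4884 -0.1358  0.2801]
300 [86 48 28] [ 0.5533 -0.1335  0.0111]
315 [83 46 26] [ 0.538  -0.1309  0.0111]
```

View pics/w2.png

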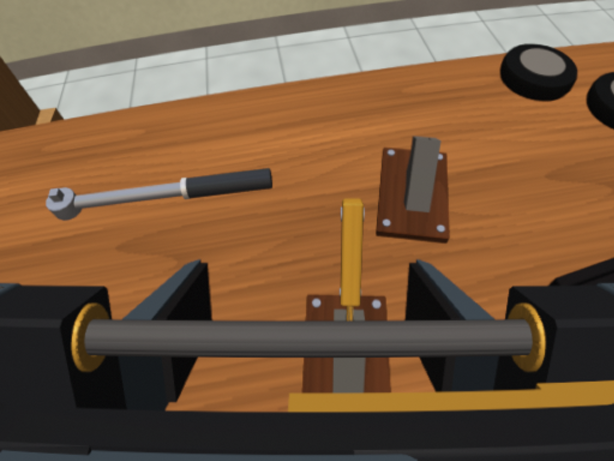

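The wrist is near its singularity at 48° tilt: j5 is about 0.2 and j4 is swinging, so the tool lags sideways. The gauge stays untouched, visible at (350,200)–(350,305). I'll grip with a flatter tool tilt of 28°, because the pitch relative to the gauge is free.

```bash
sed -i 's/^Rt=toolR(yaw,el,-1)/Rt=toolR(yaw,np.radians(28),-1)/' g.py; python3 g.py .09
```

```text
t 3.55 p [ 0.5513 -0.1403  0.1769] j [-0.393  0.056  2.286  1.527  0.198 -0.078] F [ 0.8 -0.7 -0.9] gap 0.999
[[ 0.675 -0.165  0.719]
 [-0.15  -0.985 -0.085]
 [ 0.723 -0.05  -0.689]]
turn [-0.071, -0.319, 0.01] shift [0.0154, 0.0257, 0.0065] deg 18.7 mm 30.700000000000003
```

```bash
python3 -m crank '[[[-0.01,-0.08,0],[0.004,0.005,-0.03],-1],[[-0.03,-0.16,0.005],[0.008,0.01,-0.03],-1],[[-0.05,-0.24,0.01],[0.012,0.02,-0.015],-1],[[-0.071,-0.319,0.01],[0.0154,0.0257,0.0065],-1],[[-0.071,-0.319,0.01],[0.0154,0.0257,0.0065],-1],[[-0.071,-0.319,0.01],[0.0154,0.0257,0.0065],-1]]' >/dev/null
python3 g.py .09; python3 g.py 0.03
```

```text
t 4.15 p [ 0.5619 -0.1624  0.1827] j [-0.362  0.111  2.003  0.202  0.525  1.263] F [-0.2  1.1 -0.1] gap 1.0
[[ 0.849 -0.196  0.491]
 [-0.181 -0.98  -0.079]
 [ 0.497 -0.022 -0.867]]
turn [-0.029, -0.032, 0.006] shift [0.0011, 0.0059, 0.0009] deg 2.5 mm 6.1000000000000005
t 4.15 p [ 0.5619 -0.1624  0.1827] j [-0.362  0.111  2.003  0.202  0.525  1.263] F [-0.2  1.1 -0.1] gap 1.0
[[ 0.849 -0.196  0.491]
 [-0.181 -0.98  -0.079]
 [ 0.497 -0.022 -0.867]]
turn [-0.029, -0.032, 0.006] shift [-0.0008, 0.0076, 0.0609] deg 2.5 mm 61.3
```

```bash
python3 -m crank '[[[-0.029,-0.032,0.006],[0.0011,0.0059,0.001],-1],[[-0.029,-0.032,0.006],[0.0011,0.0059,0.001],-1],[[-0.029,-0.032,0.006],[0.0005,0.0065,0.02],-1],[[-0.029,-0.032,0.006],[0,0.007,0.04],-1],[[-0.029,-0.032,0.006],[-0.0008,0.0076,0.06],-1],[[-0.029,-0.032,0.006],[-0.0008,0.0076,0.061],-1]]' >/dev/null
python3 g.py 0; python3 - <<'E'
from h import *
for c in ['wrist']:
    ci=camera_info(c); im,d=grab_frame(c); save('w3.png',im,1.2)
    hsv=cv2.cvtColor(im,cv2.COLOR_RGB2HSV)
    for v in range(100,280,10):
        us=np.where((hsv[v,200:320,1]>130)&(hsv[v,200:320,2]>120)&(hsv[v,200:320,0]>17)&(hsv[v,200:320,0]<32))[0]+200
        if 8<len(us)<40: print(v,len(us),us.mean(),p3(ci,d,us.mean(),v).round(4))
E
```

```text
t 4.75 p [ 0.5879 -0.1745  0.1266] j [-0.341  0.228  2.001  0.136  0.436  1.339] F [-1.4  0.  -0.6] gap 1.003
[[ 0.864 -0.216  0.454]
 [-0.191 -0.976 -0.1  ]
 [ 0.465 -0.    -0.885]]
turn [0.0, 0.005, -0.001] shift [0.0028, -0.0003, 0.0284] deg 0.3 mm 28.6
170 21 255.0 [ 0.6227 -0.182   0.1426]
180 23 255.0 [ 0.6146 -0.1802  0.1502]
190 23 255.0 [ 0.6092 -0.179   0.1492]
200 23 255.0 [ 0.6046 -0.178   0.1445]
210 23 255.0 [ 0.5998 -0.1769  0.1393]
220 22 255.5 [ 0.5948 -0.1761  0.1338]
230 21 255.0 [ 0.5898 -0.1747  0.1274]
240 21 255.0 [ 0.5844 -0.1735  0.1209]
250 20 255.5 [ 0.5787 -0.1725  0.114 ]
260 20 255.5 [ 0.5727 -0.1711  0.1086]
```

```bash
python3 -m crank '[[[0,0.005,0],[0.001,0,0.01],-1],[[0,0.005,0],[0.002,0,0.02],-1],[[0,0.005,0],[0.0028,0,0.028],-1],[[0,0.005,0],[0.0028,0,0.028],-1],[[0,0.005,0],[0.0028,0,0.028],-1]]' >/dev/null
python3 g.py 0
```

```text
t 5.3 p [ 0.6036 -0.178   0.1043] j [-0.337  0.278  2.003  0.152  0.377  1.324] F [ 0.  -0.3 -0.5] gap 1.0
[[ 0.861 -0.216  0.46 ]
 [-0.19  -0.976 -0.102]
 [ 0.471 -0.    -0.882]]
turn [0.001, -0.001, -0.001] shift [-0.001, -0.0003, 0.0011] deg 0.1 mm 1.5
```

```bash
python3 -m crank '[[[0,0,0],[-0.001,0,0.001],0],[[0,0,0],[-0.001,0,0.001],0.4],[[0,0,0],[-0.001,0,0.001],0.6],[[0,0,0],[-0.001,0,0.001],0.6],[[0,0,0],[-0.001,0,0.001],0.6],[[0,0,0],[-0.001,0,0.001],0.6]]' 5; python3 -m crank '[[[0,0,0],[0,0,0],0.7],[[0,0,0],[0,0,0],0.75],[[0,0,0],[0,0,0],0.75],[[0,0,0],[0,0,0],0.8],[[0,0,0],[0,0,0],0.8]]' 5;  python3 g.py 0
```

```text
t: 5.9
ee_pos: [0.6033, -0.1779, 0.103]
tool_rot: [2.98, -0.325, 0.746]
contact_force: [-0.2, -0.2, -0.4]
finger_gap: 0.504
t: 6.4
ee_pos: [0.6032, -0.1779, 0.103]
tool_rot: [2.98, -0.326, 0.746]
contact_force: [-1.0, -0.2, -0.5]
finger_gap: 0.155
t 6.4 p [ 0.6032 -0.1779  0.103 ] j [-0.337  0.279  2.006  0.154  0.374  1.322] F [-1.  -0.2 -0.5] gap 0.155
[[ 0.861 -0.216  0.46 ]
 [-0.191 -0.976 -0.102]
 [ 0.471 -0.    -0.882]]
turn [0.001, -0.002, -0.001] shift [-0.0001, -0.0003, 0.0002] deg 0.1 mm 0.4
```

```bash
python3 -m crank '[[[0,0,0],[0,0,0],1],[[0,0,0],[0,0,0],1],[[0,0,0],[0,0,0],1],[[0,0,0],[0,0,0],1],[[0,0,0],[0,0,0],1]]' 22;  python3 -m crank '[[[0,0,0],[0.0047,0,-0.0017],1],[[0,0,0],[0.0094,0,-0.0035],1],[[0,0,0],[0.0141,0,-0.0052],1],[[0,0,0],[0.0141,0,-0.0052],1]]'
```

```text
t: 6.9
ee_pos: [0.6032, -0.1779, 0.103]
tool_rot: [2.98, -0.326, 0.746]
contact_force: [-0.6, -0.0, -0.5]
finger_gap: 0.148
t: 7.3
ee_pos: [0.6139, -0.1803, 0.1152]
tool_rot: [2.979, -0.325, 0.748]
contact_force: [-0.9, 0.9, 0.0]
finger_gap: 0.151
```

```bash
python3 -m crank '[[[0,0,0],[0.0094,0,-0.0035],1],[[0,0,0],[0.0188,0,-0.0069],1],[[0,0,0],[0.0188,0,-0.0069],1]]';python3 - <<'E'
from h import *
ci=camera_info('wrist'); im,d=grab_frame('wrist'); save('w4.png',im,1.2)
E
```

```text
t: 7.6
ee_pos: [0.6289, -0.1838, 0.1323]
tool_rot: [2.977, -0.325, 0.753]
contact_force: [-1.1, -0.4, 1.1]
finger_gap: 0.15
```

View pics/w4.png

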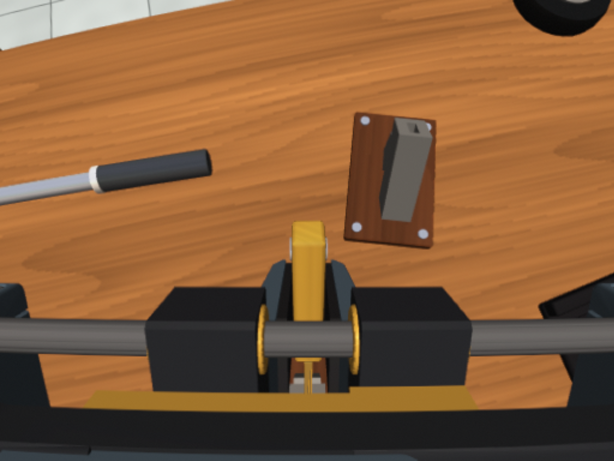

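The gauge is moving with the grip: the case is still between the pads at (308,222)–(308,360), and the blades are emerging at (308,375). I'll draw further.

```bash
python3 -m crank '[[[0,0,0],[0.0094,0,-0.0035],1],[[0,0,0],[0.0188,0,-0.0069],1],[[0,0,0],[0.0282,0,-0.0104],1],[[0,0,0],[0.0376,0,-0.0138],1],[[0,0,0],[0.047,0,-0.0173],1],[[0,0,0],[0.055,0,-0.0204],1],[[0,0,0],[0.055,0,-0.0204],1]]'; python3 g.py -0.0;python3 - <<'E'
from h import *
print(R.from_rotvec(ctrl.state()['tool_rot']).as_matrix().round(3))
E
```

```text
t: 8.35
ee_pos: [0.6678, -0.1924, 0.1776]
tool_rot: [2.975, -0.324, 0.757]
contact_force: [-1.0, 0.3, -1.9]
finger_gap: 0.153
t 8.35 p [ 0.6678 -0.1924  0.1776] j [-0.322  0.288  1.769  0.089  0.59   1.404] F [-1.   0.3 -1.9] gap 0.153
[[ 0.858 -0.216  0.467]
 [-0.189 -0.976 -0.104]
 [ 0.478  0.001 -0.878]]
turn [0.001, -0.01, -0.001] shift [-0.0939, -0.0006, 0.0341] deg 0.6 mm 99.9
[[ 0.858 -0.216  0.467]
 [-0.189 -0.976 -0.104]
 [ 0.478  0.001 -0.878]]
```

```bash
python3 - <<'E'
from h import *
rel([0.64,-0.19,.30],toolR(np.radians(-12.4),np.radians(20),-1))
rel([0.45,0.11,.31],toolR(np.radians(8),np.radians(20),-1))
z=np.load('top0.npz');ci=camera_info('top');cs=camera_info('scene')
def pl(ci,uv,h):
    o=np.array(ci['cam_to_world'])[:3,3]; q=p3(ci,None,*uv,d=1.)-o; return (o+q*(h-o[2])/q[2]).round(4)
print(pl(ci,(167,190),.0675),pl(cs,(330,181),.0675))
E
```

```text
turn [0.001, -0.149, -0.001] shift [0.0342, 0.0037, -0.1207] deg 8.6 mm 125.5
turn [0.148, -0.148, -0.325] shift [-0.1808, -0.2482, -0.2494] deg 22.2 mm 395.5
[0.5425 0.2149 0.0675] [0.556  0.2119 0.0675]
```

```bash
python3 -m crank '[[[0,-0.03,0],[0.01,0,-0.03],1],[[0,-0.08,0],[0.02,-0.01,-0.07],1],[[0.02,-0.14,-0.04],[0.015,-0.035,-0.11],1],[[0.05,-0.148,-0.11],[-0.02,-0.07,-0.14],1],[[0.08,-0.148,-0.18],[-0.055,-0.105,-0.17],1],[[0.11,-0.148,-0.25],[-0.09,-0.14,-0.2],1],[[0.14,-0.148,-0.31],[-0.12,-0.18,-0.225],1],[[0.148,-0.148,-0.325],[-0.15,-0.215,-0.24],1]]'
python3 - <<'E'
from h import *
rel([0.45,0.11,.31],toolR(np.radians(8),np.radians(20),-1))
E
```

```text
t: 9.15
ee_pos: [0.487, 0.0482, 0.3162]
tool_rot: [-3.062, -0.213, -0.542]
contact_force: [1.3, 0.8, -2.0]
finger_gap: 0.155
turn [-0.0, -0.001, -0.001] shift [-0.0285, -0.0663, -0.0038] deg 0.1 mm 72.3
```

```bash
python3 -m crank '[[[0,0,0],[-0.01,-0.03,-0.002],1],[[0,0,0],[-0.024,-0.055,-0.0038],1],[[0,0,0],[-0.0285,-0.0663,-0.0038],1],[[0,0,0],[-0.0285,-0.0663,-0.0038],1]]'
python3 - <<'E'
from h import *
info(); ci=camera_info('wrist'); im,d=grab_frame('wrist'); np.savez('w5.npz',im=im,d=d,C=ci['cam_to_world']); save('w5.png',im,1.4)
for t in ['gap','mount']:
    print(t,[(np.round(r['uv']).tolist(),round(r['score'],2),np.round(p3(ci,d,*r['uv']),3).tolist()) for r in spotter.tip_of('wrist',t)[:3]])
E
```

```text
t: 9.55
ee_pos: [0.4487, 0.1111, 0.3097]
tool_rot: [-3.061, -0.217, -0.541]
contact_force: [0.2, -1.0, -2.4]
finger_gap: 0.151
t 9.55 p [0.4487 0.1111 0.3097] j [ 0.244 -0.116  1.829 -0.039  1.081  1.686] F [ 0.2 -1.  -2.4] gap 0.151
[[ 0.93   0.141  0.339]
 [ 0.132 -0.99   0.049]
 [ 0.343 -0.001 -0.939]]
gap [([196.0, 150.0], 0.68, [0.557, 0.221, 0.009])]
mount [([203.0, 161.0], 0.92, [0.532, 0.198, 0.061])]
```

View pics/w5.png

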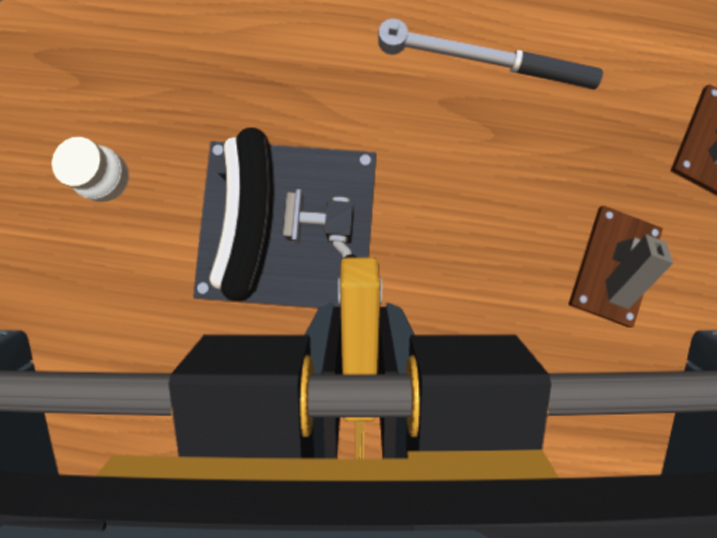

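The mount shows bolts at (218,150), (365,160) and (203,288), the tyre at (255,215) and the pad face at (286,215). I'll fit the pose from the bolts and check it against the pad/tyre edges.

```bash
python3 - <<'E'
from h import *
z=np.load('w5.npz');ci=dict(camera_info('wrist'));ci['cam_to_world']=z['C'];im,d=z['im'],z['d']
B=[]
for u,v in [(218,150),(365,160),(203,288)]:
    u,v=u/1.4,v/1.4
    w=im[int(v)-7:int(v)+8,int(u)-7:int(u)+8].astype(float).sum(2);w=np.where(w>330,1,0)*(im[int(v)-7:int(v)+8,int(u)-7:int(u)+8].max(2).astype(int)-im[int(v)-7:int(v)+8,int(u)-7:int(u)+8].min(2)<50)
    yy,xx=np.nonzero(w); uu,vv=xx.mean()+int(u)-7,yy.mean()+int(v)-7
    B.append(p3(ci,d,uu,vv)); print(len(xx),(uu,vv),B[-1].round(4))
a,b,c=B
ex=a-c; ey=a-b
print('bolt dist',np.linalg.norm(ex),np.linalg.norm(ey),'yaw from x',np.degrees(np.arctan2(ex[1],ex[0])),'from y',np.degrees(np.arctan2(ey[1],ey[0]))-90,'centre',((b+c)/2).round(4))
yaw=np.mean([np.arctan2(ex[1],ex[0]),np.arctan2(ey[1],ey[0])-np.pi/2]);ctr=(b+c)/2
# all points in mount frame
V,U=np.mgrid[80:225:1,120:280:1]
P=np.array([p3(ci,d,u,v,d[v,u]) for v,u in zip(V.ravel(),U.ravel())])
q=P-np.array([ctr[0],ctr[1],0]); X=q[:,0]*np.cos(yaw)+q[:,1]*np.sin(yaw);Y=-q[:,0]*np.sin(yaw)+q[:,1]*np.cos(yaw);Z=q[:,2]
def s(n,m): print(n,m.sum(),'X',np.percentile(X[m],[1,99]).round(4),'Y',np.percentile(Y[m],[1,99]).round(4),'Z',np.percentile(Z[m],[1,99]).round(4))
s('plate',(Z>.005)&(Z<.014)); s('tyre mid',(abs(X)<.012)&(Z>.058)&(Y>.002)&(Z<.09)); s('tyre X+',(abs(X-.03)<.01)&(Z>.05)&(Y>.002)); s('tyre X-',(abs(X+.03)<.01)&(Z>.05)&(Y>.002)); s('pad',(Z>.058)&(Z<.068)&(Y<.002)&(Y>-.02)&(abs(X)<.04))
E
```

```text
96 (np.float64(157.85416666666666), np.float64(106.76041666666667)) [0.6156 0.2914 0.0131]
52 (np.float64(260.5), np.float64(113.5)) [0.6268 0.13   0.0131]
75 (np.float64(146.16), np.float64(204.0)) [0.4621 0.2829 0.013 ]
bolt dist 0.15376922806381188 0.16177976653921083 yaw from x 3.143151323069856 from y 3.955510797778004 centre [0.5444 0.2064 0.0131]
plate 7854 X [-0.0905  0.0869] Y [-0.0917  0.0949] Z [0.007  0.0127]
tyre mid 497 X [-0.0118  0.0118] Y [0.0103 0.0517] Z [0.0583 0.0676]
tyre X+ 444 X [0.0202 0.0397] Y [0.0116 0.0565] Z [0.0513 0.068 ]
tyre X- 464 X [-0.0399 -0.0201] Y [0.0109 0.0555] Z [0.0528 0.0678]
pad 321 X [-0.0258  0.0221] Y [-0.0199 -0.0065] Z [0.0596 0.0659]
```

```bash
cat > hold.py <<'E'
from fit import *
def hold(im,d,ci,p,r,box):
    P,m=fit(im,d,ci,box,-1); Q=r.inv().apply(P-p); Q=Q[(abs(Q[:,1])<.012)&(Q[:,2]>-.08)]
    # Q in tool; show profile x->z (upper surface), per 4mm bin
    for x in np.arange(-.03,.05,.005):
        k=Q[abs(Q[:,0]-x)<.0025]
        if len(k)>3: print(round(x,3),len(k),np.median(k,0).round(4),'ymm',(np.percentile(k[:,1],[2,98])*1e3).round(1))
    return Q
E
python3 - <<'E'
from hold import *
z=np.load('w5.npz');ci=dict(camera_info('wrist'));ci['cam_to_world']=z['C'];p,r=tool()
print('now'); hold(z['im'],z['d'],ci,p,r,(175,330,235,280))
E
```

```text
now
-0.01 157 [-0.0098 -0.0013 -0.0254] ymm [-7.3  5.3]
-0.005 169 [-0.005  -0.0007 -0.0271] ymm [-7.2  5.3]
0.0 185 [ 0.     -0.0013 -0.029 ] ymm [-7.7  5.6]
0.005 196 [ 0.005  -0.0013 -0.0309] ymm [-7.6  5.5]
0.01 200 [ 0.01   -0.0013 -0.0328] ymm [-7.4  5.3]
0.015 218 [ 0.0151 -0.0008 -0.0346] ymm [-7.3  5.5]
0.02 223 [ 0.02   -0.0008 -0.0363] ymm [-7.2  5.6]
0.025 239 [ 0.0251 -0.0008 -0.0383] ymm [-7.1  5.4]
0.03 394 [ 0.0303 -0.0013 -0.0366] ymm [-7.7  5.4]
0.035 199 [ 0.0336 -0.0014 -0.0276] ymm [-7.5  5.1]
```

```bash
cat > f.py <<'E'
from h import *
import sys
T=np.array([.5435,.2077,.1275]); Rt=toolR(np.radians(3.8),np.radians(-20.3),-1); b=np.array([-.0751,0,.0083])
info(); pos=T-Rt.apply(b)+[0,0,float(sys.argv[1])]; print(pos.round(4)); rel(pos,Rt)
E
python3 f.py .1
```

```text
t 9.7 p [0.4503 0.1095 0.3101] j [ 0.24  -0.114  1.826 -0.039  1.081  1.685] F [ 0.7 -0.5 -1.8] gap 0.152
[[ 0.93   0.138  0.34 ]
 [ 0.129 -0.99   0.048]
 [ 0.343 -0.    -0.939]]
[0.6167 0.2126 0.2092]
turn [-0.0, -0.705, 0.074] shift [0.1334, -0.0791, 0.1562] deg 40.6 mm 220.1
```

```bash
python3 -m crank '[[[0,-0.1,0.01],[0.015,-0.01,0.01],1],[[0,-0.2,0.02],[0.033,-0.02,0.025],1],[[0,-0.3,0.03],[0.05,-0.03,0.045],1],[[0,-0.4,0.04],[0.067,-0.04,0.065],1],[[0,-0.5,0.05],[0.085,-0.05,0.09],1],[[0,-0.6,0.062],[0.105,-0.062,0.115],1],[[0,-0.705,0.074],[0.122,-0.072,0.14],1],[[0,-0.705,0.074],[0.1334,-0.0791,0.1562],1]]' >/dev/null; python3 f.py 0.02
```

```text
t 10.5 p [0.6208 0.2116 0.201 ] j [0.272 0.668 1.012 0.074 1.816 1.785] F [ 0.8 -0.2 -2.4] gap 0.155
[[ 0.933  0.063 -0.354]
 [ 0.058 -0.998 -0.024]
 [-0.354  0.002 -0.935]]
[0.6167 0.2126 0.1292]
turn [0.0, 0.008, -0.004] shift [0.0216, -0.0013, 0.0685] deg 0.5 mm 71.9
```

```bash
python3 -m crank '[[[0,0.004,-0.002],[0.006,0,0.02],1],[[0,0.008,-0.004],[0.013,-0.001,0.04],1],[[0,0.008,-0.004],[0.019,-0.0013,0.06],1],[[0,0.008,-0.004],[0.0216,-0.0013,0.0685],1],[[0,0.008,-0.004],[0.0216,-0.0013,0.0685],1]]' >/dev/null; python3 f.py 0
python3 - <<'E'
from hold import *
p,r=tool(); ci=camera_info('wrist'); im,d=grab_frame('wrist'); np.savez('w6.npz',im=im,d=d,C=ci['cam_to_world'])
hold(im,d,ci,p,r,(100,380,225,290))
print([(np.round(q['uv']),q['score']) for q in spotter.tip_of('wrist','gap')[:2]])
i2,d2=grab_frame('scene');cs=camera_info('scene');u=proj(cs,[.54,.2,.1]).astype(int);i3,d3=grab_frame('top');ct=camera_info('top');w=proj(ct,[.54,.2,.1]).astype(int)
cv2.imwrite('pics/f1.png',np.hstack([cv2.resize(im,(400,300)),]+[cv2.resize(x[max(0,c[1]-30):c[1]+30,max(0,c[0]-40):c[0]+40],(400,300),interpolation=cv2.INTER_CUBIC) for x,c in[(i2,u)]])[...,::-1])
save('f2.png',i3[w[1]-45:w[1]+45,w[0]-60:w[0]+60],5)
for n,c,dd in [('scene',cs,d2),('top',ct,d3)]:
    for t in ['gauge_blade','gauge','gauge_tip','gap']: print(n,t,[(np.round(q['uv']).tolist(),round(q['score'],2),p3(c,dd,*q['uv']).round(3).tolist()) for q in spotter.tip_of(n,t)[:2]])
E
```

```text
t 11.0 p [0.6168 0.2114 0.1275] j [0.273 0.691 1.148 0.072 1.652 1.772] F [ 0.2 -0.3 -1.9] gap 0.149
[[ 0.935  0.065 -0.348]
 [ 0.061 -0.998 -0.024]
 [-0.349  0.001 -0.937]]
[0.6167 0.2126 0.1092]
turn [0.0, 0.002, -0.001] shift [0.0063, -0.0012, 0.0171] deg 0.2 mm 18.3
-0.01 97 [-0.0091  0.0011 -0.0248] ymm [-5.5  7.2]
-0.005 167 [-0.005   0.0011 -0.0265] ymm [-5.4  7.5]
0.0 187 [-0.0001  0.0006 -0.0282] ymm [-5.9  7.5]
0.005 189 [ 0.0049  0.0006 -0.0302] ymm [-5.7  7.4]
0.01 201 [ 0.01    0.0011 -0.0318] ymm [-5.6  7.3]
0.015 211 [ 0.015   0.0011 -0.0338] ymm [-5.5  7.6]
0.02 225 [ 0.0201  0.0011 -0.0355] ymm [-5.4  7.5]
0.025 235 [ 0.0249  0.0011 -0.0375] ymm [-5.3  7.4]
0.03 303 [ 0.0305  0.0006 -0.0388] ymm [-5.6  7.3]
0.035 335 [ 0.0344  0.0006 -0.0311] ymm [-5.3  6.4]
[(array([ 39., 170.]), 0.55)]
scene gauge_blade []
scene gauge [([336.0, 174.0], 0.41, [0.624, 0.198, 0.154])]
scene gauge_tip []
scene gap [([327.0, 181.0], 0.88, [0.518, 0.217, 0.039])]
top gauge_blade []
top gauge []
top gauge_tip []
top gap [([167.0, 190.0], 0.61, [0.466, 0.12, 0.604])]
```

View pics/f1.png

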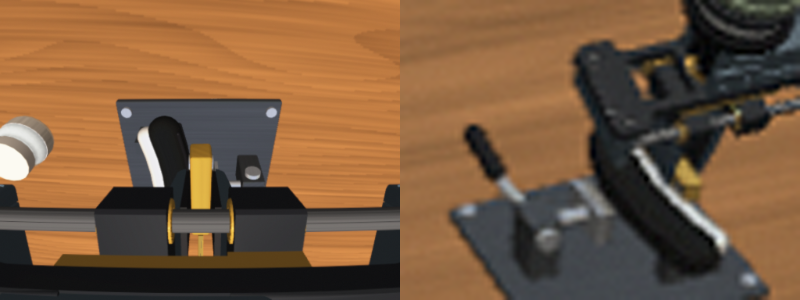

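View pics/f2.png

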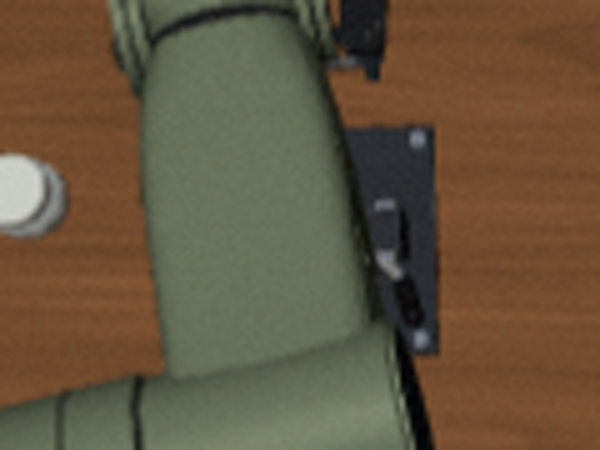

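The scene crop shows the gauge held over the pad/tyre with the tyre at its side. The wrist view shows the case at (200,165) between the far bolts at (126,113) and (270,113). I'll check the line against those bolts.

```bash
python3 - <<'E'
from h import *
z=np.load('w6.npz');ci=dict(camera_info('wrist'));ci['cam_to_world']=z['C'];im,d=z['im'],z['d']
p,r=tool()
B=[]
for u,v in [(126,113),(270,113)]:
    u,v=int(u*1.28),int(v*1.28); w=im[v-9:v+10,u-9:u+10].astype(int); g=w.min(2)
    k=(g>125)&(w.max(2)-g<50); yy,xx=np.nonzero(k); B.append(p3(ci,d,xx.mean()+u-9,yy.mean()+v-9)); print(k.sum(),B[-1].round(4))
a,b=B; e=a-b; print('sep',np.linalg.norm(e),'yaw',np.degrees(np.arctan2(-e[0],e[1])))
# refine plate: all plate points
V,U=np.mgrid[115:240,140:370]
P=np.array([p3(ci,d,u,v,d[v,u]) for v,u in zip(V.ravel(),U.ravel())])
m=(P[:,2]>.006)&(P[:,2]<.014)
yaw=np.radians(3.8)
for yd in (3.2,3.8,4.4):
    yaw=np.radians(yd)
    X=P[:,0]*np.cos(yaw)+P[:,1]*np.sin(yaw);Y=-P[:,0]*np.sin(yaw)+P[:,1]*np.cos(yaw)
    # far edge X for left and right halves
    ym=np.median(Y[m]); L=m&(Y>ym); Rr=m&(Y<=ym)
    print(yd,'far X L/R',np.percentile(X[L],99.5).round(4),np.percentile(X[Rr],99.5).round(4),'Y',np.percentile(Y[m],[.5,99.5]).round(4))
mid=(a+b)/2; yaw=np.radians(3.8); c=mid-np.array([np.cos(yaw),np.sin(yaw),0])*.077; print('centre est from bolts',c.round(4))
Rt=toolR(yaw,np.radians(-20.3),-1); print('gauge axis y-offset world at tool',(p+r.apply([0,.0009,-.03])).round(4))
E
```

```text
138 [0.6157 0.2956 0.0135]
139 [0.6273 0.1303 0.0144]
sep 0.16579947880954393 yaw 4.017828746565033
3.2 far X L/R 0.644 0.6449 Y [0.0832 0.271 ]
3.8 far X L/R 0.6461 0.646 Y [0.0772 0.2647]
4.4 far X L/R 0.6485 0.6472 Y [0.071  0.2585]
centre est from bolts [0.5446 0.2078 0.0139]
gauge axis y-offset world at tool [0.6271 0.2124 0.1576]
```

```bash
python3 -m crank '[[[0,0.001,-0.001],[0.002,-0.0005,0.006],1],[[0,0.002,-0.001],[0.004,-0.001,0.012],1],[[0,0.002,-0.001],[0.006,-0.0012,0.0171],1],[[0,0.002,-0.001],[0.006,-0.0012,0.0171],1],[[0,0.002,-0.001],[0.006,-0.0012,0.0171],1],[[0,0.002,-0.001],[0.006,-0.0012,0.0171],1]]' >/dev/null; python3 f.py 0
python3 - <<'E'
from hold import *
p,r=tool(); ci=camera_info('wrist'); im,d=grab_frame('wrist')
hold(im,d,ci,p,r,(100,380,225,290)); s=ctrl.state(); print(abs(s['qd']).max())
ax=r.apply([.938,0,-.347]);print('gauge axis',ax.round(4),'blade',(p+r.apply([-.0745,0,.0083])).round(4))
E
```

```text
t 12.2 p [0.6164 0.2138 0.1115] j [0.277 0.698 1.173 0.072 1.614 1.771] F [-1.   0.4 -1.6] gap 0.153
[[ 0.937  0.068 -0.344]
 [ 0.064 -0.998 -0.023]
 [-0.344 -0.    -0.939]]
[0.6167 0.2126 0.1092]
turn [0.0, -0.003, 0.001] shift [0.0009, 0.0012, 0.0021] deg 0.2 mm 2.6
-0.01 98 [-0.0091  0.0011 -0.0248] ymm [-5.5  7.2]
-0.005 171 [-0.0049  0.0011 -0.0264] ymm [-5.4  7.7]
0.0 179 [ 0.0001  0.0011 -0.0283] ymm [-5.8  7.5]
0.005 197 [ 0.0051  0.0006 -0.03  ] ymm [-5.7  7.4]
0.01 196 [ 0.0101  0.0009 -0.0319] ymm [-5.6  7.3]
0.015 208 [ 0.0151  0.0011 -0.0338] ymm [-5.4  7.7]
0.02 229 [ 0.02    0.0011 -0.0355] ymm [-5.4  7.6]
0.025 234 [ 0.025   0.0011 -0.0374] ymm [-5.2  7.4]
0.03 307 [ 0.0304  0.0011 -0.0386] ymm [-5.6  7.3]
0.035 332 [ 0.0344  0.0006 -0.0309] ymm [-5.3  6.5]
0.0027841671336071953
gauge axis [0.9978 0.0677 0.0027] blade [0.5438 0.2089 0.1294]
```

```bash
python3 -m crank '[[[0,-0.003,0],[0.0008,0.001,0.002],1],[[0,-0.003,0],[0.0008,0.001,0.002],1],[[0,-0.003,0],[0.0008,0.001,0.002],1],[[0,-0.003,0],[0.0008,0.001,0.002],1],[[0,-0.003,0],[0.0008,0.001,0.002],1]]' && python3 - <<'E'
from h import *
p,r=tool();print(r.apply([.938,0,-.347]).round(4),'blade',(p+r.apply([-.0745,0,.0083])).round(4),abs(ctrl.state()['qd']).max())
print(ctrl.hand_in())
E
```

```text
t: 12.75
ee_pos: [0.6166, 0.2128, 0.1095]
tool_rot: [3.079, 0.104, -0.551]
contact_force: [-0.0, 0.2, -1.8]
finger_gap: 0.151
[ 0.9978  0.0676 -0.    ] blade [0.544  0.2079 0.1276] 0.00169725296817737
the job is handed in; nothing more can be done
None
```

I gripped the gauge by its case at 22 N and drew it about 100 mm straight out of the pocket of the nearest holder. I then turned it level on edge, carried it over the mount, and handed in at about 12.8 s, still holding it.

**Last checks:**
- **Position:** By my estimate, the middle of the blades is at (0.544, 0.208, 0.128). The gap centre is at about (0.5435, 0.2077), so the blades sit about 60 mm above the tyre's top.
- **Alignment:** The gauge is level to well under 1°. Its heading is 3.9°, and I measured the mount at 3.8–4.0°.
- **Grip:** The finger opening is steady at about 14 mm, joint speeds are near zero and the force reading shows only the gauge's weight.
- **Contact:** The few force readings I took during the draw stayed at about 2 N or less. I saw no sign of contact with the mount, but I have no force record between calls.

**What did not agree or go to plan:**
- **Tilt:** At the first tool tilt of 48° the arm was close to a wrist singularity and lagged sideways. I backed off before touching anything and gripped at 28° tilt instead.
- **Camera offset:** The wrist camera showed the gauge about 1 mm off the jaw centre, to opposite sides in different poses, so sideways certainty is about 1–2 mm.
- **Networks on the gap:** The scene camera's estimate was about 13 mm off and the top camera's about 7 mm off. I used the fit to the mount's plate and bolts instead.
- **Final view:** The networks could not find the blades in the last scene and top pictures. The final blade position therefore comes from the tool pose and the fit of the held case.

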